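# Roll a wire spool on its rim into the bench dispenser and set the brake

### The job

Load the wire spool into the dispenser: holding it only lightly by its hub so that it turns, roll it along the bench on its rim - not lifted, not dragged, never toppled - into the lane, ease it over the front roller and let it down between the two rollers. Then swing the brake arm over and press its shoe down on the spool's rim with about 10 N, and let go, leaving the arm down on the seated spool. Do not ram the spool into the dispenser or drop it onto the rollers, and leave the other things on the bench alone.

Things in the scene. Friction and masses are not known exactly. Their poses are not given: they have to be found in the camera images.
- spool: loose flat spool of copper wire standing on its rim: two black flanges 84 mm across, 18 mm over the faces, with a hub boss 16 mm across standing 3 mm out of each (24 mm over the bosses); 0.25 to 0.5 kg. Origin at the hub centre, 42 mm above the bench; y is the axle, x and z turn as it rolls (at the start z is up, x leads roughly to the dispenser)
- hub (a point): the spool's hub centre, same frame as the spool. Finger pads that squeeze the bosses lightly (3 to 8 N) slip round and along on them, so that the spool rolls as it is led; squeezed hard it does not turn and its rim skids, and pads that bear it up even slightly take the weight off the rim and it skids too: keep them bearing lightly down (1 to 2 N)
- dispenser: grey wire dispenser screwed to the bench. Origin on the bench under the seat, x level in the way the spool rolls in, z up. Two cheeks 15 mm high form a lane 22 mm wide (outer faces at y = +-14.5), x = -78 to +64; fingers pass above them. Back plate 45 mm high, face at x = +58. Two posts 107 mm high at x = 61 to 79, y = +-11 to +-14.5 carry the brake arm. Feet 5 mm high reach to y = +-34
- mouth (a point): middle of the dispenser's entry on the bench, at x = -106 of the dispenser: here the flared lane is 36 mm wide, narrowing to 22 mm at x = -78. Axes like the dispenser's
- seat (a point): nominal hub centre of the seated spool, 46 mm above the dispenser's origin, axes like the dispenser's. Steel rollers 10 mm in diameter lie across the lane, axes 5 mm above the bench: the rear one 23 mm behind this point, the front one clamped by nuts in a slot anywhere from 14 to 32 mm before it (not reported: feel for it). Seated, the hub lies within 5 mm of this point along x, 43 to 49 mm up
- front (a point): middle of the front roller's slot, 23 mm before the seat point, 5 mm above the bench, axes like the dispenser's. Rolling in on the bench, the rim meets the front roller when the hub is 29 mm short of the roller's axis; it rides over it on a 47 mm arc about that axis (hub 52 mm up at the top) and sinks in behind. It pushes back with a few N
- brake_arm: steel arm on the two posts, on a stiff friction hinge (0.10 Nm, stays where left). Origin on the hinge axis, at x = +70, z = 98 mm of the dispenser; z runs along the arm to its tip, y is the hinge axis. Starts upright or leaning up to 17 degrees back; swings over towards the seat and down. Bar 5 mm thick, 14 mm wide; black thumb pad 9x20x22 mm centred 77 mm from the hinge, tip at 88 mm
- shoe (a point): centre of the round rubber brake shoe, 12 mm in diameter, lying across under the arm: 50 mm from the hinge, 9.6 mm off the arm's mid plane on its local -x side. On the seated spool it meets the rim with the arm about level (its z axis 83 to 97 degrees from vertical), 48 mm from the hub centre. Axes like the arm's
- tape_roll: amber roll of tape lying flat, 73 mm across, 19 mm high; a bystander; origin at the centre of its underside
- cutters: blue-handled side cutters, 53x127x13 mm, lying; a bystander; origin at the centre of its underside
- wick: small yellow reel of desoldering braid lying flat, 33x60x8 mm; a bystander; origin at the centre of its underside
- syringe: flux syringe lying down, 22x129x22 mm; a bystander; origin at the centre of its underside
- tin: flat green parts tin, 69x103x27 mm; a bystander; origin at the centre of its underside
- terminal_board: small green circuit board with a terminal row, 51x120x18 mm; a bystander; origin at the centre of its underside
- jar: small clear screw jar with parts in it, 68 mm across, 75 mm high; a bystander; origin at the centre of its underside

How it is judged:
On the way, in this order (a step that is already met when the one before it is completed fails the run):
1. the spool has rolled on its rim along the bench, turning more than a third of a turn about its axle, before it reaches the rollers (angle between spool's own z axis and vertical above 2.2 rad and height (world z) of spool below 0.046 m and angle between spool's own y axis and vertical between 1.27 and 1.87 rad and x of spool in the frame of dispenser below -0.062 m), for 0.1 s.
2. the spool is down between the two rollers, upright and in line with the lane (x of spool in the frame of dispenser between -0.009 and 0.009 m and height (world z) of spool between 0.0415 and 0.0495 m and angle between the y axis of spool and the y axis of dispenser, either way round below 0.12 rad), for 0.2 s.
3. the brake shoe is pressed on the rim of the seated spool with at least 5 N (all of step 2 and contact force between brake_arm and spool above 5 N), for 0.2 s.
At the end, for the whole second after the job is handed in: the spool rests upright between the two rollers (hub within 9 mm of the dispenser's origin along the lane and 41.5 to 49.5 mm up, axle within 7 degrees of square to the lane), at rest, and the brake arm is down with its shoe on the rim (shoe centre within 51 mm of the hub centre) (all of step 2 and distance between shoe and spool below 0.051 m and linear speed of spool below 0.02 m/s); the robot touches nothing.
It fails at once if the spool topples (leans more than 30 degrees) (angle between spool's own y axis and vertical below 1.05 rad or angle between spool's own y axis and vertical above 2.09 rad).
It fails at once if the spool is lifted (hub more than 60 mm above the bench) (height (world z) of spool above 0.06 m).
It fails at once if the spool is rammed against or dropped on the dispenser or its rollers with more than 15 N (while the brake is not on it) (contact force between spool and dispenser above 15 N and contact force between spool and brake_arm below 0.5 N).
It fails at once if the brake shoe is pressed on the spool with more than 20 N (contact force between brake_arm and spool above 20 N).
It fails at once if one of the bystanders (tape roll, cutters, braid reel, syringe, tin, board, jar) is moved by more than 20 mm (distance of any of tape_roll, cutters, wick, syringe, tin, terminal_board, jar from where it was at the start of the episode above 0.02 m).
It also fails if it takes over 72 s, if anything falls off the work surface, if the arm or the gripper's body presses on something with over 40 N, if the wrist force passes 120 N, or if a joint passes its speed limit or range.

### The arm

A 6-joint arm with a two-finger parallel gripper is mounted at the origin on a cart in front of the work surface, level with it; the furniture and walls round the work are solid. World frame = base frame: x ahead of the robot, y to its left, z up, the work surface at z = 0. Lengths are in m, angles in rad, forces in N, time in s.
With the tool pointing down it reaches from about 0.35 to 0.95 m from the base axis. Payload 17.4 kg.
Tool frame: the origin (TCP) lies midway between the tips of the shut fingers; the grasp point (between the pads) lies 19 mm behind it (ctrl.grasp_offset is the distance from the TCP to the grasp point, in m); z points along the fingers, y is the line along which they close (so a half turn about z gives the same grasp; the last joint's range is limited). The gripper opens to 93 mm and grips with 3 to 60 N. Pads are 15 mm wide; open, the fingers measure 128 mm over their backs; the gripper's body (75 mm by 188 mm) begins 65 mm behind the grasp point.
Start: joints at [-1.187, 0.116, 1.442, -0, 1.584, -0.038], TCP at [0.276, -0.616, 0.219] pointing down, gripper open.
Joint ranges: [-2.83, 2.83], [-0.83, 2.19], [0.07, 2.5], [-1.14, 4.28], [0.01, 3], [-2.97, 2.97]. Speed limits (rad/s): [1.89, 1.89, 2.22, 3.14, 3.14, 3.14].

### API

Orientations are given as a 3x3 rotation matrix whose columns are the frame's x, y, z axes.
In Python, from cell import ctrl, imaging, finish_job gives the robot as it stands.
- The arm moves only by the tool servo_tool, never from a script. Its argument "increments" is text: rows parted by semicolons, each of 7 numbers parted by spaces: the shift along the tool's x, y, z in mm, then the turn, a rotation vector about the tool's x, y, z in units of 6 degrees (1.0 is 6 degrees), then the opening in per cent of the stroke, from 0 (shut) to 100 (fully open). In form: dx dy dz rx ry rz claw; .... A call has 1 to 10 rows; each row shifts and turns the commanded pose from where the row before left it, along the tool's axes as they then stand; what a row does not reach is not made up. A row lasts 1/10 s, in which the tool goes at most 50 mm and 8.59 degrees, less where a joint would pass 70% of its speed; a pose out of reach is approached as far as the arm can. A call is refused whole if a number of a shift passes 50 or a number of a turn 1, either way. A call with a gripper value outside its range is refused whole. The fingers move at their own pace and stop on an object; the grip force is fixed at half the most. Time passes only in rows, so rows that do not move let the fingers close. It gives the time, the measured TCP pose, the force, the opening and the grip force at its end, in the units of the state.
- ctrl.read_state(): the state, without advancing time (a new reading comes with each control period).
- imaging.read_camera(name): name is "scene" or "side" or "wrist"; returns a dict with "frame" (480x640x3 uint8, red, green, blue), "depth" (480x640 float32, m along the optical axis (not along the pixel's ray), 0 where there is no reading), "K" (3x3 intrinsics, pixels), "k1" (the pictures are not rectified: a ray, as slopes to the right and down, at radius r is drawn at 1 + k1 r^2 times it, then the intrinsics apply), "view" (4x4, takes a point from world to camera coordinates). Camera axes: x right, y down, z forward; pixel columns grow to the right and rows downward; lengths in m; the calibration is good to about 2 mm. A picture is of the moment at which its call begins.
- finish_job(): hands the job in; it is judged then, once.
The state is a dict: "time": time; "joints": joint angles; "dq": joint speeds; "joint_torque": joint torques, N m; "tcp_pos": TCP position; "orientation": TCP orientation; "force": force on the tool from outside, world axes, zero at the start; "moment": the same for the moment, N m; "finger_gap": finger opening in m; "finger_force": force on a finger pad.
Only numpy, scipy, OpenCV 4.12 (cv2) and the standard library are available. Lean on these libraries where they do the work, as an engineer would, in place of code of your own. Each camera call takes 0.05 s, during which the arm holds its last target. There are 200 camera calls.

## Working session

There is one attempt and no reset: what is moved stays moved. The work goes in short steps, Python scripts to look and compute and a tool call to move; the robot and the scene stay as the last step left them, time stands still between calls to the robot, and variables do not carry over. Pictures are saved under pics/ and viewed, at most 10 in all, crops included, and the job is handed in when it is done.

Besides the shell and the picture viewer there is one more tool, called by a JSON object that holds its "method" and its "body". servo_tool: Moves the arm, as the interface text tells. Its arguments: {"type":"object","properties":{"increments":{"type":"string"}},"required":["increments"]}

```bash
mkdir -p pics; ls
cat > h.py <<'E'
import numpy as np, cv2
from cell import ctrl, imaging
np.set_printoptions(precision=4,suppress=True)
def shot(n):
    return imaging.read_camera(n)
def ray(c,u,v):
    K=np.array(c['K']);xd=(u-K[0,2])/K[0,0];yd=(v-K[1,2])/K[1,1]
    rd=np.hypot(xd,yd);r=rd
    for _ in range(30): r=rd/(1+c['k1']*r*r)
    s=r/rd if rd>0 else 1
    return np.array([xd*s,yd*s,1.])
def pt(c,u,v,d):
    V=np.array(c['view']);return V[:3,:3].T@(ray(c,u,v)*d-V[:3,3])
def onz(c,u,v,z):
    V=np.array(c['view']);o=-V[:3,:3].T@V[:3,3];w=V[:3,:3].T@ray(c,u,v);return o+w*(z-o[2])/w[2]
def cloud(c):
    K=np.array(c['K']);v,u=np.mgrid[:480,:640]
    xd=(u-K[0,2])/K[0,0];yd=(v-K[1,2])/K[1,1];rd=np.hypot(xd,yd);r=rd.copy()
    for _ in range(30): r=rd/(1+c['k1']*r*r)
    s=np.where(rd>0,r/np.maximum(rd,1e-9),1);d=c['depth']
    P=np.stack([xd*s*d,yd*s*d,d],-1);V=np.array(c['view'])
    return (P-V[:3,3])@V[:3,:3]
def save(c,n,box=None,k=1):
    f=c['frame'][:,:,::-1]
    if box: f=f[box[1]:box[3],box[0]:box[2]]
    cv2.imwrite('pics/'+n,cv2.resize(f,None,fx=k,fy=k,interpolation=cv2.INTER_CUBIC))
E
python3 - <<'E'
from h import *
import pickle
s=ctrl.read_state();print(s,ctrl.grasp_offset)
d={n:shot(n) for n in('scene','side','wrist')}
pickle.dump(d,open('c0.pkl','wb'))
for n in d: print(n,d[n]['K'],d[n]['k1'],d[n]['view'])
save(d['scene'],'scene0.png');save(d['side'],'side0.png')
E
```

```text
pics
{'time': 0.0, 'joints': array([-1.1868,  0.1165,  1.4422,  0.    ,  1.584 , -0.0378]), 'dq': array([ 0.0024, -0.0009,  0.0001,  0.002 , -0.0005,  0.    ]), 'joint_torque': array([ -0.003 , -72.128 , -62.2612,   0.0778,   0.0238,  -0.0001]), 'tcp_pos': array([ 0.2763, -0.6157,  0.2179]), 'orientation': array([[ 0.9123,  0.4094, -0.0004],
       [ 0.4094, -0.9123,  0.001 ],
       [ 0.    , -0.0011, -1.    ]]), 'force': array([ 0.2378, -0.3019, -0.9244]), 'moment': array([ 0.0169, -0.0239,  0.0014]), 'finger_force': 0.0, 'finger_gap': 0.09278082756714259} 0.0188
scene [[598.041    0.     323.7199]
 [  0.     598.041  236.0345]
 [  0.       0.       1.    ]] -0.0719432945423122 [[-0.7292 -0.6843 -0.0054  0.4619]
 [-0.4796  0.5166 -0.7093  0.3268]
 [ 0.4882 -0.5146 -0.7049  1.0676]
 [ 0.      0.      0.      1.    ]]
side [[496.441    0.     326.286 ]
 [  0.     496.441  246.5105]
 [  0.       0.       1.    ]] 0.047062916154331086 [[ 0.999  -0.0422 -0.0117 -0.5757]
 [-0.0333 -0.559  -0.8285  0.1444]
 [ 0.0284  0.8281 -0.5599  0.9858]
 [ 0.      0.      0.      1.    ]]
wrist [[377.9711   0.     317.0972]
 [  0.     377.9711 236.5454]
 [  0.       0.       1.    ]] 0.003788660139411159 [[ 0.4098 -0.9122 -0.0013 -0.6747]
 [-0.8741 -0.3931  0.2855 -0.0327]
 [-0.2609 -0.1158 -0.9584  0.3914]
 [ 0.      0.      0.      1.    ]]
```

View pics/scene0.png

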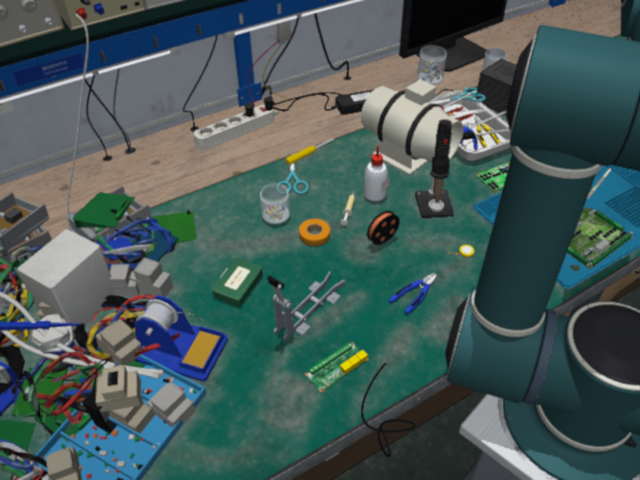

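View pics/side0.png

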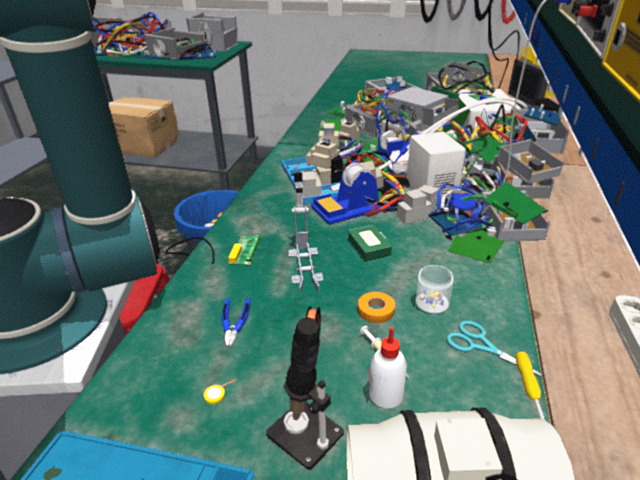

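The scene view shows the spool at (383,228), the dispenser at about (305,305) with the arm upright at (280,300). In the side view the dispenser is at (305,265) and the spool is mostly hidden behind the microscope (313,318). Next I'll make a top-down view from the depth clouds.

Run:
```python
from h import *
import pickle
d=pickle.load(open('c0.pkl','rb'))
for n,pts in(('scene',[(383,228),(305,305),(280,300),(276,285)]),('side',[(305,265),(300,200),(313,318)])):
    for u,v in pts:
        print(n,u,v,pt(d[n],u,v,d[n]['depth'][v,u]))
s=d['scene'];P=cloud(s)
o=P[215:242,368:400].reshape(-1,3);o=o[(o[:,2]>.012)&(o[:,2]<.1)]
print('spool cloud',len(o),o.min(0),o.max(0),o.mean(0))
u,S,v=np.linalg.svd(o-o.mean(0),full_matrices=False);print(S,v)
save(s,'crop1.png',(245,195,445,345),4)
```

```text
scene 383 228 [ 0.5362 -0.0905  0.0576]
scene 305 305 [0.543  0.1536 0.0016]
scene 280 300 [0.5285 0.2323 0.1013]
scene 276 285 [0.5157 0.2491 0.1696]
side 305 265 [ 0.5343  0.1534 -0.0014]
side 300 200 [0.5279 0.2364 0.1211]
side 313 318 [ 0.55   -0.2856  0.2349]
spool cloud 674 [ 0.5283 -0.1434  0.012 ] [ 0.5628 -0.0598  0.0856] [ 0.5416 -0.0967  0.0513]
[0.5829 0.4872 0.1345] [[-0.2984 -0.8891 -0.347 ]
 [ 0.0369  0.3525 -0.9351]
 [-0.9537  0.2918  0.0724]]
```

View pics/crop1.png

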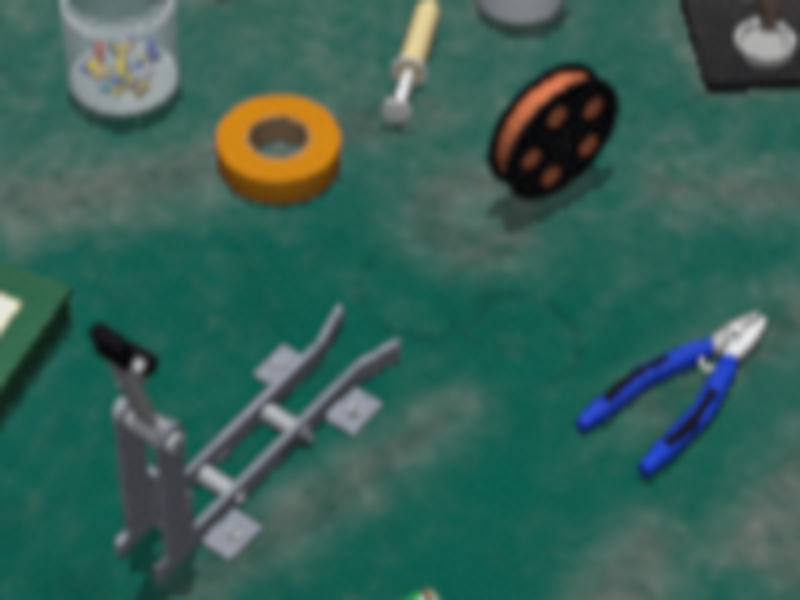

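The crop shows the spool's near face centred at scene pixel (383,228). The flare tips are at (330,273) and (344,281), and the post tops at (276,297) and (288,305). Rough poses come first, then a look with the wrist camera.

Run:
```python
from h import *
import pickle
d=pickle.load(open('c0.pkl','rb'));s=d['scene']
for u,v,z in((330,273,.015),(344,281.25,.015),(276,297,.107),(288,305,.107),(319,295.5,.015),(305,305,.0),(317.5,301,.01),(313,299.5,.01),(302.5,317,.01)): print(u,v,onz(s,u,v,z))
w=d['wrist'];V=np.array(w['view']);o=-V[:3,:3].T@V[:3,3];st=ctrl.read_state()
R=st['orientation'];print('cam in tool',R.T@(o-st['tcp_pos']),'\n',R.T@V[:3,:3].T)
```

```text
330 273 [0.5575 0.0609 0.015 ]
344 281.25 [0.5194 0.0578 0.015 ]
276 297 [0.5357 0.2354 0.107 ]
288 305 [0.5053 0.2334 0.107 ]
319 295.5 [0.5315 0.1229 0.015 ]
305 305 [0.544  0.1527 0.    ]
317.5 301 [0.5265 0.1328 0.01  ]
313 299.5 [0.5362 0.1363 0.01  ]
302.5 317 [0.52  0.184 0.01 ]
cam in tool [ 0.0807  0.0001 -0.1654] 
 [[ 0.0005 -0.9584 -0.2855]
 [ 1.      0.0006 -0.0003]
 [ 0.0004 -0.2855  0.9584]]
```

```bash
cat >> h.py <<'E'
def yaw(): 
    R=ctrl.read_state()['orientation'];return np.degrees(np.arctan2(R[1,0],R[0,0]))
def plan(tgt,yawt,n,claw,p0=None,y0=None,q=1):
    """rows from the present (or p0,y0) to tgt, straight line, tool down"""
    st=ctrl.read_state();p=np.array(st['tcp_pos'] if p0 is None else p0,float);y=yaw() if y0 is None else y0
    for i in range(n):
        step=(np.array(tgt)-p)/(n-i);dy=(yawt-y)/(n-i)
        c,s=np.cos(np.radians(y)),np.sin(np.radians(y))
        t=np.array([c*step[0]+s*step[1],s*step[0]-c*step[1],-step[2]])*1000
        t=np.round(t,q);rz=round(-dy/6,2)
        print(*['%g'%a for a in t],0,0,'%g'%rz,claw,end=';\n')
        t=t/1000;p=p+np.array([c*t[0]+s*t[1],s*t[0]-c*t[1],-t[2]]);y-=rz*6
E
python3 - <<'E'
from h import *
plan([.36,-.45,.34],48,8,100,q=0);plan([.53,.03,.34],92,16,100,p0=[.36,-.45,.34],y0=48,q=0)
E
```

```text
18 -15 -15 0 0 -0.5 100;
19 -14 -15 0 0 -0.5 100;
19 -13 -15 0 0 -0.5 100;
20 -11 -15 0 0 -0.49 100;
21 -10 -15 0 0 -0.5 100;
21 -10 -16 0 0 -0.49 100;
22 -8 -15 0 0 -0.5 100;
22 -7 -16 0 0 -0.49 100;
29 -12 -0 0 0 -0.46 100;
30 -11 -0 0 0 -0.46 100;
30 -9 -0 0 0 -0.46 100;
31 -8 -0 0 0 -0.46 100;
31 -6 -0 0 0 -0.46 100;
32 -5 -0 0 0 -0.46 100;
32 -3 -0 0 0 -0.46 100;
32 -2 -0 0 0 -0.46 100;
32 -0 -0 0 0 -0.46 100;
32 1 -0 0 0 -0.46 100;
32 3 -0 0 0 -0.46 100;
31 4 -0 0 0 -0.45 100;
31 6 -0 0 0 -0.46 100;
31 7 -0 0 0 -0.45 100;
31 9 -0 0 0 -0.46 100;
30 10 -0 0 0 -0.45 100;
```

{"method": "servo_tool", "body": {"increments": "18 -15 -15 0 0 -0.5 100;19 -14 -15 0 0 -0.5 100;19 -13 -15 0 0 -0.5 100;20 -11 -15 0 0 -0.5 100;21 -10 -15 0 0 -0.5 100;21 -10 -16 0 0 -0.5 100;22 -8 -15 0 0 -0.5 100;22 -7 -16 0 0 -0.5 100"}}

```text
time: 0.95
tcp_pos: [0.3605, -0.449, 0.341]
orientation: [[0.665, 0.747, -0.0], [0.747, -0.665, 0.0], [0.0, -0.0, -1.0]]
force: [-0.2, -0.1, -0.2]
finger_gap: 0.0931
finger_force: 0.0
```

{"method": "servo_tool", "body": {"increments": "29 -12 0 0 0 -0.46 100;30 -11 0 0 0 -0.46 100;30 -9 0 0 0 -0.46 100;31 -8 0 0 0 -0.46 100;31 -6 0 0 0 -0.46 100;32 -5 0 0 0 -0.46 100;32 -3 0 0 0 -0.46 100;32 -2 0 0 0 -0.46 100"}}

```text
time: 1.75
tcp_pos: [0.4449, -0.2083, 0.3405]
orientation: [[0.336, 0.942, -0.0], [0.942, -0.336, 0.0], [0.0, -0.0, -1.0]]
force: [-0.0, 0.2, 0.2]
finger_gap: 0.0931
finger_force: 0.0
```

{"method": "servo_tool", "body": {"increments": "32 0 0 0 0 -0.46 100;32 1 0 0 0 -0.46 100;32 3 0 0 0 -0.46 100;31 4 0 0 0 -0.46 100;31 6 0 0 0 -0.46 100;31 7 0 0 0 -0.46 100;31 9 0 0 0 -0.46 100;30 10 0 0 0 -0.46 100; 0 0 0 0 0 0 100"}}

```text
time: 2.65
tcp_pos: [0.5289, 0.0336, 0.34]
orientation: [[-0.045, 0.999, -0.001], [0.999, 0.045, 0.001], [0.001, -0.001, -1.0]]
force: [-0.8, -0.5, -0.9]
finger_gap: 0.0929
finger_force: 0.0
```

Run:
```python
from h import *
import pickle
w=shot('wrist');pickle.dump(w,open('w1.pkl','wb'));s=ctrl.read_state();print(s['time'],s['tcp_pos'],yaw(),s['force'])
save(w,'w1.png',None,1.25)
```

```text
2.7 [0.5286 0.0322 0.3402] 92.46413346543925 [ 0.6903  0.6911 -0.293 ]
```

View pics/w1.png

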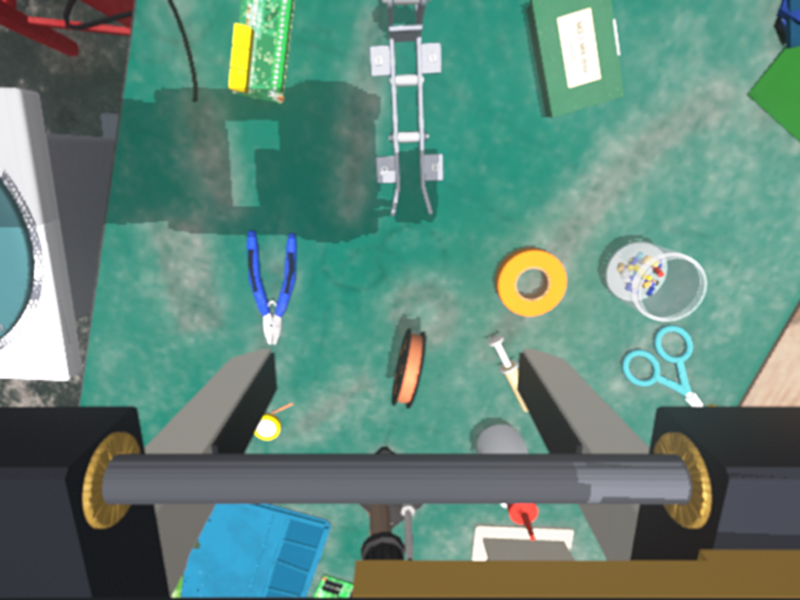

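The wrist view shows the spool at (410,367), its heading leaning about 13° to the right. The mouth's tips are at (396,213) and (432,212), the front roller at about (408,137) and the rear roller at (408,80).

Run:
```python
from h import *
import pickle
w=pickle.load(open('w1.pkl','rb'));P=cloud(w);k=1/1.25
for n,u,v,z in(('tipL',394,214,.015),('tipR',434,213,.015),('rearL',394,80,.01),('rearR',420,80,.01),('frL',394,137,.01),('frR',422,137,.01)): print(n,onz(w,u*k,v*k,z))
R=P[int(315*k):int(420*k),int(380*k):int(440*k)].reshape(-1,3);c=w['frame'][int(315*k):int(420*k),int(380*k):int(440*k)].reshape(-1,3)
o=R[(R[:,2]>.02)&(R[:,2]<.1)];print(len(o),o.min(0),o.max(0),o.mean(0))
t=o[o[:,2]>.045]
for zt in(.04,.05,.06,.07):
    q=o[o[:,2]>zt];m,(a,b),ang=cv2.minAreaRect((q[:,:2]*1000).astype(np.float32));print(zt,len(q),m,a,b,ang)
# cheeks: points z .008-.02 in the lane region
D=P[:int(225*k),int(350*k):int(470*k)].reshape(-1,3)
q=D[(D[:,2]>.009)&(D[:,2]<.022)&(D[:,1]<.2)&(D[:,1]>.05)];print(len(q))
q=q[(q[:,1]>.085)&(abs(q[:,0]-.53)<.03)]
m,(a,b),ang=cv2.minAreaRect((q[:,:2]*1000).astype(np.float32));print(m,a,b,ang)
for y in np.arange(.085,.2,.01):
    r=q[abs(q[:,1]-y)<.005]; 
    if len(r): print('%.3f'%y,len(r),np.percentile(r[:,0],[2,50,98]))
o=P[(P[:,:,2]>.08)&(P[:,:,2]<.19)&(P[:,:,1]>.2)&(P[:,:,1]<.28)&(abs(P[:,:,0]-.52)<.04)];print('arm',len(o),o.mean(0) if len(o) else'')
```

```text
tipL [0.5261 0.0555 0.015 ]
tipR [0.5672 0.0584 0.015 ]
rearL [0.5204 0.1828 0.01  ]
rearR [0.5454 0.1839 0.01  ]
frL [0.5227 0.1308 0.01  ]
frR [0.5505 0.1321 0.01  ]
1120 [ 0.532  -0.1424  0.02  ] [ 0.5643 -0.0607  0.0845] [ 0.5485 -0.0937  0.0651]
0.04 1029 (547.1721801757812, -102.82882690429688) 83.64697265625 21.552453994750977 78.29589080810547
0.05 909 (548.1348876953125, -101.81939697265625) 78.84075164794922 20.07654571533203 78.29589080810547
0.06 779 (548.8177490234375, -102.05896759033203) 74.06167602539062 18.89499855041504 79.60816955566406
0.07 574 (548.7276611328125, -102.62971496582031) 60.719566345214844 18.881267547607422 79.67953491210938
854
(535.4505615234375, 142.56668090820312) 32.240264892578125 115.72403717041016 3.471775770187378
0.085 24 [0.5269 0.5409 0.5549]
0.095 48 [0.5265 0.5405 0.5545]
0.105 46 [0.526  0.5509 0.554 ]
0.115 53 [0.5243 0.5504 0.5534]
0.125 59 [0.5238 0.5325 0.5527]
0.135 99 [0.5221 0.5385 0.5508]
0.145 52 [0.5217 0.5245 0.5503]
0.155 52 [0.5213 0.5462 0.5496]
0.165 57 [0.5196 0.545  0.549 ]
0.175 55 [0.5192 0.5443 0.5472]
0.185 114 [0.5176 0.5311 0.5464]
0.195 58 [0.5172 0.5421 0.546 ]
arm 193 [0.5282 0.2239 0.0978]
```

Run:
```python
from h import *
import pickle
d=pickle.load(open('c0.pkl','rb'))
c,s=np.cos(np.radians(79.3)),np.sin(np.radians(79.3))
for n in('scene','side'):
    P=cloud(d[n]).reshape(-1,3);P=P[(P[:,2]>.07)&(P[:,2]<.4)]
    r=P[:,:2]-[.5484,-.1025];a=r@[c,s];b=r@[s,-c]
    m=(abs(a)<.12)&(abs(b)<.14)&~((abs(a)<.05)&(abs(b)<.03));q=np.c_[a,b,P[:,2]][m];print(n,len(q),q.min(0) if len(q) else '',q.max(0) if len(q) else '')
plan([.5484,-.1025,.10],79.3,8,45)
```

```text
scene 382 [-0.1171  0.1049  0.0702] [-0.0621  0.1398  0.152 ]
side 664 [-0.1199  0.1091  0.0701] [-0.0773  0.14    0.1509]
-16.9 1.8 30 0 0 0.27 45;
-16.9 2.2 30 0 0 0.27 45;
-16.8 2.7 30 0 0 0.28 45;
-16.7 3.2 30 0 0 0.27 45;
-16.6 3.7 30 0 0 0.28 45;
-16.5 4.1 30.1 0 0 0.27 45;
-16.4 4.6 30 0 0 0.28 45;
-16.2 5.1 30.1 0 0 0.27 45;
```

{"method": "servo_tool", "body": {"increments": "-17 2 30 0 0 0.27 45;-17 2 30 0 0 0.27 45;-17 3 30 0 0 0.28 45;-17 3 30 0 0 0.27 45;-17 4 30 0 0 0.28 45;-16 4 30 0 0 0.27 45;-16 4 30 0 0 0.28 45;-16 5 30 0 0 0.27 45;0 0 0 0 0 0 45;0 0 0 0 0 0 45"}}

```text
time: 3.7
tcp_pos: [0.5472, -0.1042, 0.101]
orientation: [[0.189, 0.982, -0.001], [0.982, -0.189, 0.0], [0.0, -0.001, -1.0]]
force: [0.3, 0.7, 0.1]
finger_gap: 0.0421
finger_force: 0.0
```

Run:
```python
from h import *
import pickle
w=shot('wrist');pickle.dump(w,open('w2.pkl','wb'));s=ctrl.read_state();print(s['time'],s['tcp_pos'],yaw(),s['force'],s['finger_gap'])
save(w,'w2.png',None,1)
P=cloud(w);q=P[(P[:,:,2]>.03)&(P[:,:,2]<.09)&(abs(P[:,:,0]-.548)<.03)&(abs(P[:,:,1]+.1025)<.05)]
print(len(q))
for z0 in(.04,.06,.07):
  t=q[q[:,2]>z0];print(z0,len(t),t.max(0),cv2.minAreaRect((t[:,:2]*1000).astype(np.float32)))
```

```text
3.75 [ 0.5478 -0.1039  0.1021] 79.16731982792044 [0.6263 1.1525 0.1516] 0.041832684286054286
4339
0.04 4314 [ 0.5648 -0.061   0.0846] ((548.6564331054688, -101.9359130859375), (80.33557891845703, 23.704669952392578), 79.39665222167969)
0.06 3714 [ 0.5639 -0.0654  0.0846] ((548.5650634765625, -103.04930114746094), (73.50743103027344, 18.552385330200195), 79.50733947753906)
0.07 2925 [ 0.5627 -0.0719  0.0846] ((548.5158081054688, -103.31932067871094), (61.51018142700195, 18.552310943603516), 79.50548553466797)
```

View pics/w2.png

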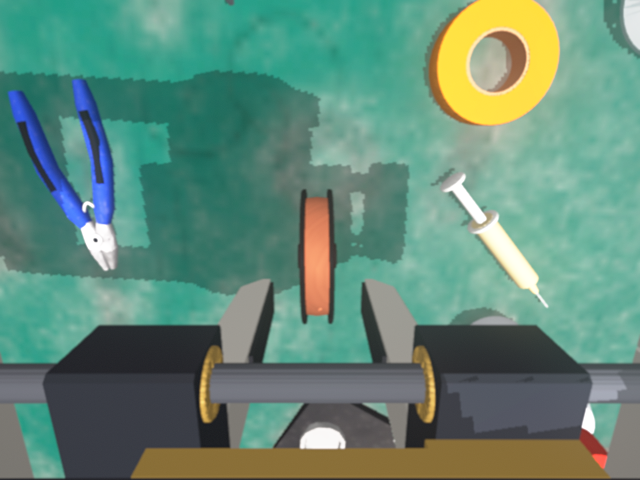

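The spool stands centred between the fingers at (317,255), so I can go down.

{"method": "servo_tool", "body": {"increments": "1 0.7 13 0 0 0 45;0 0 13 0 0 0 45;0 0 13 0 0 0 45;0 0 13 0 0 0 45;0 0 13 0 0 0 45;0 0 13 0 0 0 40;0 0 0 0 0 0 33;0 0 0 0 0 0 29;0 0 0 0 0 0 28;0 0 0 0 0 0 28"}}

```text
time: 4.75
tcp_pos: [0.5488, -0.1029, 0.0233]
orientation: [[0.188, 0.982, 0.001], [0.982, -0.188, -0.0], [-0.0, 0.001, -1.0]]
force: [-0.4, 0.9, 1.1]
finger_gap: 0.0262
finger_force: 0.4
```

{"method": "servo_tool", "body": {"increments": "0 0 0 0 0 0 26.5;0 0 0 0 0 0 26.5;0 0 0 0 0 0 26.5"}}

```text
time: 5.05
tcp_pos: [0.5485, -0.1028, 0.0229]
orientation: [[0.188, 0.982, 0.0], [0.982, -0.188, -0.0], [0.0, 0.0, -1.0]]
force: [-0.7, 1.2, 0.8]
finger_gap: 0.0245
finger_force: 0.5
```

{"method": "servo_tool", "body": {"increments": "0 0 0 0 0 0 25.5;0 0 0 0 0 0 25.5;0 0 0 0 0 0 25.5"}}

```text
time: 5.35
tcp_pos: [0.5485, -0.1028, 0.0227]
orientation: [[0.188, 0.982, -0.0], [0.982, -0.188, -0.0], [-0.0, -0.0, -1.0]]
force: [-1.9, 0.7, 2.6]
finger_gap: 0.024
finger_force: 7.7
```

{"method": "servo_tool", "body": {"increments": "0 0 0 0 0 0 25.6;0 0 0 0 0 0 25.6"}}

```text
time: 5.55
tcp_pos: [0.5485, -0.1028, 0.0227]
orientation: [[0.188, 0.982, -0.0], [0.982, -0.188, 0.0], [0.0, -0.0, -1.0]]
force: [-1.7, 0.9, 3.4]
finger_gap: 0.0238
finger_force: 6.4
```

```bash
cat > path.py <<'E'
# lane-following: turn arc then straight; commands relative to lane
from h import *
def arc(L,y0,y1,n,p):
    pass
E
python3 - <<'E'
from h import *
# radius arc from 79.4deg to 94.9 over 61 mm
n=16;ds=61/n;dth=(94.9-79.4)/n
print('per row forward %.2f rz %.3f; lateral (mid-chord) %.3f'%(ds,-dth/6,-ds*np.radians(dth)/2))
for i in range(20):pass
print([ctrl.read_state()['force']])
E
```

```text
per row forward 3.81 rz -0.161; lateral (mid-chord) -0.032
[array([-1.6753,  0.8596,  3.4358])]
```

{"method": "servo_tool", "body": {"increments": "2 0 -0.2 0 0 -0.05 25.65;3 0 0 0 0 -0.12 25.65;3.8 0 0 0 0 -0.16 25.65;3.8 0 0 0 0 -0.16 25.65;3.8 0 0 0 0 -0.16 25.65"}}

```text
time: 6.05
tcp_pos: [0.5512, -0.0862, 0.0227]
orientation: [[0.119, 0.993, 0.0], [0.993, -0.119, 0.0], [0.0, 0.0, -1.0]]
force: [-0.6, -0.6, -0.5]
finger_gap: 0.0243
finger_force: 3.0
```

{"method": "servo_tool", "body": {"increments": "3.8 0 0 0 0 -0.16 25.65;3.8 0 0 0 0 -0.16 25.65;3.8 0 0 0 0 -0.16 25.65;3.8 0 0 0 0 -0.16 25.65;3.8 0 0 0 0 -0.16 25.65"}}

```text
time: 6.55
tcp_pos: [0.5529, -0.0674, 0.0229]
orientation: [[0.035, 0.999, 0.0], [0.999, -0.035, -0.0], [-0.0, 0.0, -1.0]]
force: [-0.7, -0.5, -0.5]
finger_gap: 0.0239
finger_force: 2.9
```

```bash
cat > chk.py <<'E'
from h import *
import sys,pickle
w=shot('wrist');s=ctrl.read_state();p=s['tcp_pos'];print(s['time'],p,yaw(),s['force'],s['finger_gap'],s['finger_force'])
P=cloud(w);q=P[(P[:,:,2]>.06)&(P[:,:,2]<.1)&(np.hypot(P[:,:,0]-p[0],P[:,:,1]-p[1])<.05)]
R=s['orientation'];l=(q-p)@R
l=l[abs(l[:,1])<.0105]
m=cv2.minAreaRect((l[:,:2]*1000).astype(np.float32));print('spool in tool x,y mm',m,'x-range',l[:,0].min(),l[:,0].max(),'ztop',np.percentile(q[:,2],99))
if len(sys.argv)>1: save(w,sys.argv[1]);pickle.dump(w,open('w.pkl','wb'))
q=P[(P[:,:,2]>.008)&(P[:,:,2]<.022)&(abs(P[:,:,0]-.535)<.03)&(P[:,:,1]>.085)&(P[:,:,1]<.2)]
Y=[];X=[]
for y in np.arange(.087,.2,.004):
    r=q[abs(q[:,1]-y)<.002]
    if len(r)>8:
        a,b=np.percentile(r[:,0],[1,99])
        if .026<b-a<.033: Y.append(y);X.append((a+b)/2)
if len(Y)>3:
    f=np.polyfit(Y,X,1);print('lane: n',len(Y),'yaw',90-np.degrees(np.arctan(f[0])),'x at y=.06',np.polyval(f,.06),'spread',np.std(np.array(X)-np.polyval(f,Y)))
E
python3 chk.py w3.png
```

```text
6.6 [ 0.5529 -0.067   0.0229] 88.0368174465555 [ 0.4009  0.7015 -1.0765] 0.02397275735352546 2.8770194202661514
spool in tool x,y mm ((-1.3400230407714844, 0.005890846252441406), (73.25530242919922, 20.98495864868164), 0.00013494012819137424) x-range -0.03796769770360326 0.03528764996793218 ztop 0.09743985781224378
```

View pics/w3.png

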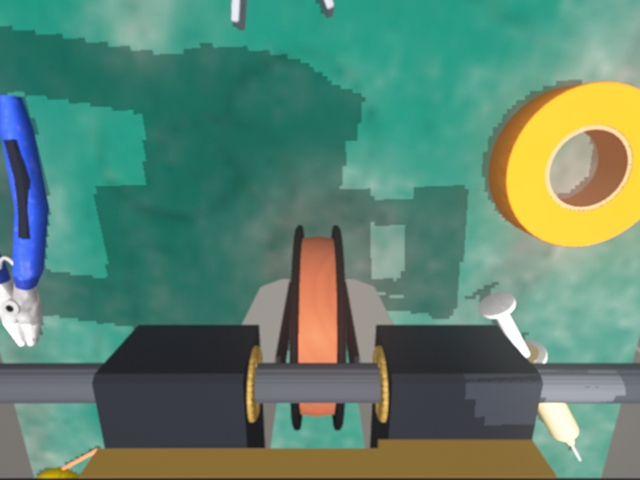

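The spool is held upright in line at (318,320), with the mouth's tips at (238,25) and (327,12).

Run:
```python
from h import *
import pickle
w=pickle.load(open('w.pkl','rb'))
for u,v,z in((238,27,0),(327,14,0),(238,25,.007),(327,12,.007)): print(onz(w,u,v,z))
```

```text
[0.523  0.0551 0.    ]
[0.5628 0.0588 0.    ]
[0.5243 0.0543 0.007 ]
[0.5626 0.0579 0.007 ]
```

{"method": "servo_tool", "body": {"increments": "3.8 0 0.15 0 0 -0.16 25.6;3.8 0 0.1 0 0 -0.16 25.6;3.8 0 0.1 0 0 -0.16 25.6;3.8 0 0.1 0 0 -0.16 25.6;3.8 0 0.1 0 0 -0.16 25.6;3.8 0 0.1 0 0 -0.16 25.6"}}

```text
time: 7.2
tcp_pos: [0.5527, -0.0446, 0.0222]
orientation: [[-0.065, 0.998, -0.0], [0.998, 0.065, 0.0], [0.0, -0.0, -1.0]]
force: [0.0, -0.8, 0.1]
finger_gap: 0.0243
finger_force: 3.8
```

```bash
python3 chk.py w4.png
```

```text
7.25 [ 0.5526 -0.0442  0.0222] 93.79818536091227 [-0.0752  0.2342  0.2639] 0.023942861107128007 3.739584870636463
spool in tool x,y mm ((-2.5065574645996094, 0.0008001327514648438), (73.2671127319336, 20.99637222290039), 0.0010950375581160188) x-range -0.03914026394863915 0.034127093106034644 ztop 0.0975833618971036
```

View pics/w4.png

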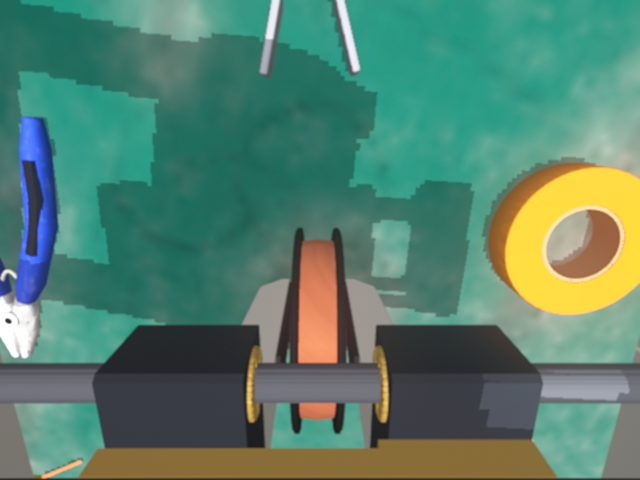

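Mouth tips are now at (266,72) and (354,72), so the mouth is nearly dead ahead, about 7 px to the left.

Run:
```python
from h import *
import pickle
w=pickle.load(open('w.pkl','rb'));s=ctrl.read_state()
a=[onz(w,u,v,z) for u,v,z in((266,74,0),(354,73,0),(266,72,.007),(354,71,.007),(277,0,.015),(338,0,.015))]
for x in a: print(x,(x-s['tcp_pos'])@s['orientation'])
```

```text
[0.5238 0.0555 0.    ] [ 0.1014 -0.0222  0.0222]
[0.5641 0.0586 0.    ] [0.1018 0.0182 0.0222]
[0.5247 0.0556 0.007 ] [ 0.1014 -0.0213  0.0152]
[0.5634 0.0585 0.007 ] [0.1018 0.0176 0.0152]
[0.5295 0.0816 0.015 ] [ 0.1271 -0.0148  0.0072]
[0.5539 0.0832 0.015 ] [0.127  0.0097 0.0072]
```

{"method": "servo_tool", "body": {"increments": "3.8 -0.2 0.1 0 0 -0.08 25.6;3.8 -0.2 0.1 0 0 -0.08 25.6;4 0 0.1 0 0 0 25.6;4 0 0.1 0 0 0 25.6;4 0 0.1 0 0 0 25.6;4 0 0.1 0 0 0 25.6;4 0 0.1 0 0 0 25.6;4 0 0.1 0 0 0 25.6;4 0 0.1 0 0 0 25.6;4 0 0.1 0 0 0 25.6"}}

```text
time: 8.25
tcp_pos: [0.5492, -0.0051, 0.0212]
orientation: [[-0.08, 0.997, -0.0], [0.997, 0.08, 0.0], [0.0, -0.0, -1.0]]
force: [1.1, -0.3, -1.6]
finger_gap: 0.024
finger_force: 3.6
```

```bash
python3 chk.py w5.png; python3 -c "
import cv2
i=cv2.imread('pics/w5.png')[0:330,180:460];cv2.imwrite('pics/w5c.png',cv2.resize(i,None,fx=1.8,fy=1.8,interpolation=cv2.INTER_CUBIC))"
```

```text
8.3 [ 0.5491 -0.0047  0.0211] 94.6146152431903 [ 0.6377  0.4237 -1.2393] 0.02419375013816935 3.6024224013090134
spool in tool x,y mm ((-3.0054664611816406, -0.0015268325805664062), (71.31201934814453, 20.997211456298828), 0.0032822818029671907) x-range -0.03866118747749374 0.032650002731491844 ztop 0.09798025591244457
lane: n 10 yaw 94.25253968058158 x at y=.06 0.5431875476737794 spread 0.0003386205211080727
```

View pics/w5c.png

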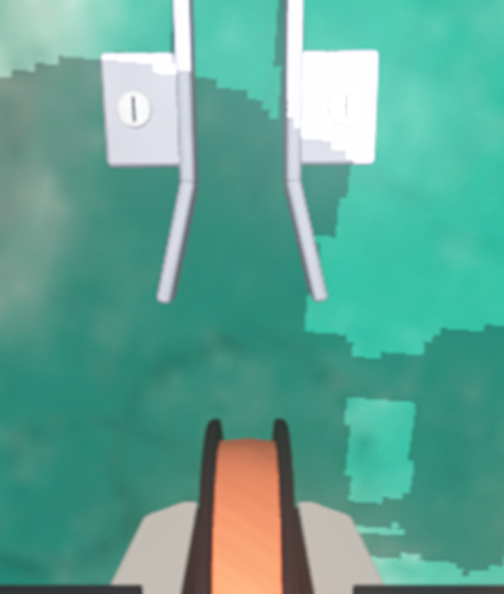

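The close view shows the straight lane ahead in line with the tool, its middle at crop column about 240 against 247 for the spool, so roughly 1.5 mm to the left. The spool lags about 5 mm on the pads, so I'll re-grip centred.

{"method": "servo_tool", "body": {"increments": "0 0 0 0 0 0 30;0 0 0 0 0 0 31;-2.5 0 -0.8 0 0 0 31;-2.5 0 -0.8 0 0 0 31;0 0 0 0 0 0 28;0 0 0 0 0 0 26.5;0 0 0 0 0 0 25.6;0 0 0 0 0 0 25.5"}}

```text
time: 9.1
tcp_pos: [0.5496, -0.0105, 0.0228]
orientation: [[-0.08, 0.997, 0.0], [0.997, 0.08, -0.0], [-0.0, 0.0, -1.0]]
force: [0.3, 0.3, -0.1]
finger_gap: 0.0239
finger_force: 5.5
```

```bash
python3 chk.py
python3 - <<'E'
from h import *
s=shot('scene');save(s,'s2.png',(330,200,410,260),8)
E
```

```text
9.15 [ 0.5496 -0.0104  0.0228] 94.60996341100586 [ 1.4362 -0.1795 -0.721 ] 0.024137459767882993 5.527985394001007
spool in tool x,y mm ((3.3953170776367188, -0.013617515563964844), (70.76741790771484, 20.975069046020508), 0.0583372563123703) x-range -0.03198318869623428 0.03878434030080498 ztop 0.09751338199502937
lane: n 8 yaw 95.67608906712238 x at y=.06 0.5441223751912975 spread 7.777655271539878e-05
```

View pics/s2.png

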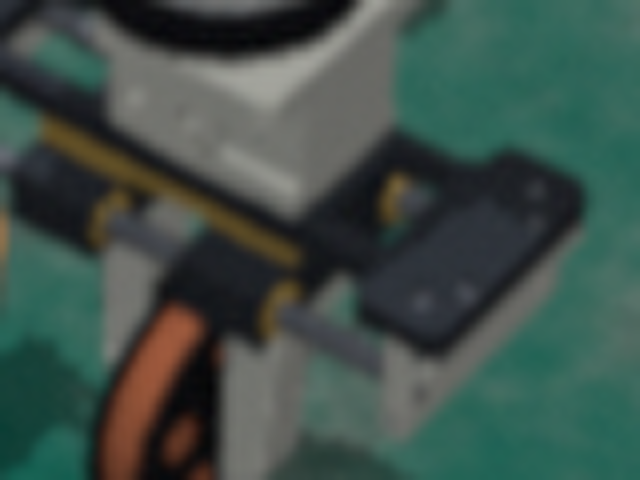

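This crop shows the gripper hiding most of the spool, with orange holes visible at about (180,440). I'll check rolling numerically by sampling the flange holes' ring in the scene image before and after a short roll.

```bash
cat > ring.py <<'E'
from h import *
import sys
c=shot('scene');s=ctrl.read_state();R=s['orientation'];K=np.array(c['K']);V=np.array(c['view'])
off=float(sys.argv[1])/1000
h=s['tcp_pos']+R[:,0]*off;h[2]=.042
o=-V[:3,:3].T@V[:3,3];f=h-R[:,1]*.009 if (o-h)@R[:,1]<0 else h+R[:,1]*.009
out='';
for a in range(-90,271,6):
    best=0
    for r in(.024,.027,.030):
        p=f+r*(np.cos(np.radians(a))*R[:,0]+np.sin(np.radians(a))*np.array([0,0,1]))
        q=V[:3,:3]@p+V[:3,3];x,y=q[:2]/q[2];k=1+c['k1']*(x*x+y*y)
        u,v=K[0,0]*x*k+K[0,2],K[1,1]*y*k+K[1,2]
        px=cv2.getRectSubPix(c['frame'],(1,1),(u,v))[0,0].astype(int);best+=px[0]-px[2]
    out+=' %d'%(best//3)
print(s['time'],out)
E
python3 ring.py 0.9
```

```text
9.25  3 12 26 38 45 46 42 32 21 11 5 0 -2 -1 3 13 26 37 43 40 28 14 0 -2 -2 -3 -2 9 19 13 3 -2 -4 -3 3 18 32 36 30 21 14 10 7 4 4 4 3 3 4 4 3 4 4 3 4 3 3 3 3 2 3
```

{"method": "servo_tool", "body": {"increments": "3 -0.1 0 0 0 0 25.5;4 -0.1 0.05 0 0 0 25.5;4 -0.1 0.05 0 0 0 25.5"}}

```text
time: 9.55
tcp_pos: [0.5485, 0.0008, 0.0228]
orientation: [[-0.08, 0.997, 0.0], [0.997, 0.08, 0.0], [-0.0, 0.0, -1.0]]
force: [2.1, -1.1, -0.3]
finger_gap: 0.0241
finger_force: 5.8
```

```bash
python3 ring.py 0.7
```

```text
9.6  16 33 44 41 30 17 8 1 -2 -1 0 3 11 18 26 32 34 30 20 8 0 -2 -3 -2 -2 4 22 37 34 22 5 -2 -5 0 12 29 41 41 32 20 10 6 3 2 3 3 4 2 3 4 4 4 3 3 3 3 3 3 3 4 16
```

{"method": "servo_tool", "body": {"increments": "4 -0.1 0.05 0 0 0 25.5;4 -0.1 0.05 0 0 0 25.5"}}

```text
time: 9.8
tcp_pos: [0.5477, 0.0087, 0.0227]
orientation: [[-0.08, 0.997, 0.0], [0.997, 0.08, -0.0], [-0.0, 0.0, -1.0]]
force: [1.4, -1.1, 0.8]
finger_gap: 0.0238
finger_force: 6.1
```

```bash
python3 ring.py 0.5
```

```text
9.85  16 28 31 20 8 2 0 0 3 8 13 18 25 30 32 27 19 11 3 -3 -3 -1 -2 2 13 28 38 38 25 9 0 -3 -5 1 15 32 42 40 30 18 9 4 2 2 3 3 4 4 4 4 4 4 4 4 3 4 3 3 3 5 16
```

The ring peaks move 25° over 19 mm, so the spool is rolling properly. I'll continue into the mouth.

{"method": "servo_tool", "body": {"increments": "4 0 0.05 0 0 -0.03 25.5;4 0 0.05 0 0 0 25.5;4 0 0.05 0 0 0 25.5;4 0 0.05 0 0 0 25.5;4 0 0.05 0 0 0 25.5;4 0 0.05 0 0 0 25.5;4 0 0.05 0 0 0 25.5;4 0 0.05 0 0 0 25.5;4 0 0.05 0 0 0 25.5;4 0 0.05 0 0 0 25.5"}}

```text
time: 10.85
tcp_pos: [0.5442, 0.0486, 0.022]
orientation: [[-0.083, 0.997, -0.0], [0.997, 0.083, -0.0], [-0.0, -0.0, -1.0]]
force: [1.6, -0.3, -1.3]
finger_gap: 0.0239
finger_force: 5.6
```

```bash
python3 chk.py w6.png
python3 - <<'E'
from h import *
import pickle
w=pickle.load(open('w.pkl','rb'));s=ctrl.read_state();P=cloud(w)
# in tool frame: cheeks at z .009-.022 -> per forward station inner/outer edges ; roller inside the lane
l=(P-s['tcp_pos'])@s['orientation'];z=P[:,:,2]
for x in np.arange(.05,.15,.006):
    m=(abs(l[:,:,0]-x)<.003)&(abs(l[:,:,1])<.03)&(z>.009)&(z<.022)
    if m.sum()>5: print('%.3f'%x,m.sum(),np.percentile(l[:,:,1][m],[1,99])*1000,(np.percentile(l[:,:,1][m],[1,99])*1000).mean())
m=(abs(l[:,:,1])<.006)&(l[:,:,0]>.045)
for x in np.arange(.05,.16,.003):
    k=m&(abs(l[:,:,0]-x)<.0015)
    if k.sum(): print('c %.3f z %.4f'%(x,np.median(z[k])),end=' ')
E
```

```text
10.9 [0.5441 0.0491 0.022 ] 94.79320038590065 [ 1.621   0.242  -0.5743] 0.024174122027986227 5.6349170207977295
spool in tool x,y mm ((-1.2597465515136719, -0.016134262084960938), (20.965770721435547, 72.79303741455078), 89.91047668457031) x-range -0.03766397483750481 0.03512709594172782 ztop 0.09785935342079051
lane: n 21 yaw 95.27186116552761 x at y=.06 0.5438265218183684 spread 0.0003569245168835999
0.050 216 [-14.124   14.5935] 0.23475049742902332
0.056 220 [-13.999   14.4475] 0.22423783076376402
0.062 225 [-14.2536  14.7908] 0.26858103884437057
0.068 247 [-14.191   14.6739] 0.24146350704909736
0.074 244 [-14.3285  14.5667] 0.11907003007759798
0.080 394 [-14.9917  15.0784] 0.0433501859527734
0.086 482 [-14.9832  15.6352] 0.32602540754156273
0.092 265 [-14.4249  14.5388] 0.056937133384750815
0.098 270 [-14.2164  14.3853] 0.08444708474933105
0.104 286 [-14.5166  14.2582] -0.12920450568479414
0.110 285 [-14.4225  14.0727] -0.17491813653595223
0.116 311 [-14.6443  14.2597] -0.19230051698593265
0.122 321 [-14.668   14.2159] -0.22607603968872692
0.128 135 [-14.6858  14.0849] -0.30041952474777567
c 0.050 z -0.0005 c 0.053 z -0.0006 c 0.056 z -0.0005 c 0.059 z -0.0006 c 0.062 z -0.0005 c 0.065 z -0.0005 c 0.068 z -0.0005 c 0.071 z -0.0006 c 0.074 z -0.0005 c 0.077 z -0.0004 c 0.080 z 0.1875 c 0.083 z 0.0094 c 0.086 z 0.0086 c 0.089 z -0.0001 c 0.092 z -0.0005 c 0.095 z -0.0004 c 0.098 z -0.0005 c 0.101 z -0.0005 c 0.104 z -0.0005 c 0.107 z -0.0006 c 0.110 z -0.0006 c 0.113 z -0.0005 c 0.116 z -0.0004 c 0.119 z -0.0005 c 0.122 z -0.0005 c 0.125 z -0.0005 c 0.128 z -0.0005 c 0.131 z -0.0006
```

The lane is centred within 0.3 mm, and the front roller's axis is 84 mm ahead of the TCP. I'll roll 46 mm more and re-grip.

{"method": "servo_tool", "body": {"increments": "4.6 0 0.05 0 0 -0.03 25.5;4.6 0 0 0 0 -0.03 25.5;4.6 0 0 0 0 0 25.5;4.6 0 0 0 0 0 25.5;4.6 0 0 0 0 0 25.5;4.6 0 0 0 0 0 25.5;4.6 0 0 0 0 0 25.5;4.6 0 0 0 0 0 25.5;4.6 0 0 0 0 0 25.5;4.6 0 0 0 0 0 25.5"}}

```text
time: 11.9
tcp_pos: [0.5401, 0.0945, 0.022]
orientation: [[-0.09, 0.996, -0.0], [0.996, 0.09, 0.0], [0.0, -0.0, -1.0]]
force: [-0.3, -1.3, -2.7]
finger_gap: 0.0241
finger_force: 5.3
```

```bash
cat > roll.py <<'E'
from h import *
import pickle
w=pickle.load(open('w.pkl','rb'));s=ctrl.read_state();P=cloud(w)
l=(P-s['tcp_pos'])@s['orientation'];z=P[:,:,2]
m=(abs(l[:,:,1])<.008)&(l[:,:,0]>.04)&(z>.004)&(z<.02);x=l[:,:,0][m]
h,e=np.histogram(x,np.arange(.04,.16,.004));print('roller pts',[(round(a,3),int(n)) for a,n in zip(e,h) if n])
E
python3 chk.py w7.png; python3 roll.py
```

```text
11.95 [0.54  0.095 0.022] 95.15688284579245 [ 0.4308  0.4395 -3.2215] 0.02420235123179838 5.325428545475006
spool in tool x,y mm ((-1.5844573974609375, -0.002655029296875), (70.60125732421875, 20.994140625), 0.0015265850815922022) x-range -0.036884954197078844 0.03371593480057045 ztop 0.0979005077381942
lane: n 24 yaw 95.24748638645518 x at y=.06 0.5439444773791651 spread 0.0005882440875365587
roller pts [(np.float64(0.04), 202), (np.float64(0.084), 317), (np.float64(0.088), 328), (np.float64(0.092), 176), (np.float64(0.12), 137), (np.float64(0.124), 299)]
```

{"method": "servo_tool", "body": {"increments": "0 0 0 0 0 0 30;0 0 0 0 0 0 31;-2.2 0 -0.6 0 0 0 31;-2 0 -0.6 0 0 0 31;0 0 0 0 0 0 28;0 0 0 0 0 0 26.5;0 0 0 0 0 0 25.5;0 0 0 0 0 0 25.4"}}

```text
time: 12.75
tcp_pos: [0.5405, 0.0899, 0.0232]
orientation: [[-0.09, 0.996, -0.0], [0.996, 0.09, -0.0], [-0.0, -0.0, -1.0]]
force: [-1.3, -0.4, -0.1]
finger_gap: 0.0239
finger_force: 7.3
```

```bash
python3 chk.py w8.png; python3 roll.py
python3 - <<'E'
import numpy as np
r=-28.5
x=-57.5;z=42;
for i in range(24):
    xn=min(x+2.4,-2.75);zn=5+np.sqrt(47**2-(xn-r)**2);print('%.1f (%.1f,%.1f)  '%(xn,xn-x,-(zn-z)),end='');x,z=xn,zn
E
```

```text
12.8 [0.5406 0.0899 0.0233] 95.14756599332614 [-0.181   0.5317 -0.113 ] 0.02372772965495733 7.281919866800308
spool in tool x,y mm ((3.452342987060547, -0.001766204833984375), (71.37911224365234, 20.994272232055664), 0.000627377419732511) x-range -0.032237301020117966 0.03914181188499035 ztop 0.09726522797219939
lane: n 25 yaw 95.26506889119055 x at y=.06 0.5439459591435265 spread 0.00048113354367702117
roller pts [(np.float64(0.04), 268), (np.float64(0.044), 286), (np.float64(0.088), 214), (np.float64(0.092), 350), (np.float64(0.096), 258), (np.float64(0.128), 178)]
-55.1 (2.4,-1.7)  -52.7 (2.4,-1.5)  -50.3 (2.4,-1.3)  -47.9 (2.4,-1.2)  -45.5 (2.4,-1.0)  -43.1 (2.4,-0.9)  -40.7 (2.4,-0.7)  -38.3 (2.4,-0.6)  -35.9 (2.4,-0.4)  -33.5 (2.4,-0.3)  -31.1 (2.4,-0.2)  -28.7 (2.4,-0.1)  -26.3 (2.4,0.1)  -23.9 (2.4,0.2)  -21.5 (2.4,0.3)  -19.1 (2.4,0.4)  -16.7 (2.4,0.6)  -14.3 (2.4,0.7)  -11.9 (2.4,0.8)  -9.5 (2.4,1.0)  -7.1 (2.4,1.1)  -4.7 (2.4,1.3)  -2.8 (2.0,1.2)  -2.8 (0.0,-0.0)
```

{"method": "servo_tool", "body": {"increments": "3 0 0 0 0 0 25.4;3 0 0 0 0 0 25.4;3 0 0 0 0 0 25.4;1 0 0 0 0 0 25.4;1 0 0 0 0 0 25.4;1 0 0 0 0 0 25.4"}}

```text
time: 13.4
tcp_pos: [0.5394, 0.102, 0.0232]
orientation: [[-0.09, 0.996, -0.0], [0.996, 0.09, -0.0], [-0.0, -0.0, -1.0]]
force: [-0.1, -1.9, 0.0]
finger_gap: 0.024
finger_force: 7.3
```

{"method": "servo_tool", "body": {"increments": "1 0 0 0 0 0 25.4;0.5 0 0 0 0 0 25.4"}}

```text
time: 13.6
tcp_pos: [0.5394, 0.1034, 0.0233]
orientation: [[-0.09, 0.996, 0.0], [0.996, 0.09, -0.0], [-0.0, 0.0, -1.0]]
force: [-0.4, -2.7, 0.2]
finger_gap: 0.024
finger_force: 7.3
```

{"method": "servo_tool", "body": {"increments": "1 0 0 0 0 0 25.4;0.5 0 0 0 0 0 25.4"}}

```text
time: 13.8
tcp_pos: [0.5393, 0.1045, 0.0235]
orientation: [[-0.09, 0.996, 0.0], [0.996, 0.09, -0.001], [-0.001, 0.0, -1.0]]
force: [-1.1, -6.8, 5.0]
finger_gap: 0.0237
finger_force: 7.3
```

{"method": "servo_tool", "body": {"increments": "0.5 0 -0.8 0 0 0 25.4;1.2 0 -0.9 0 0 0 25.4;1.2 0 -0.9 0 0 0 25.4"}}

```text
time: 14.1
tcp_pos: [0.539, 0.1078, 0.026]
orientation: [[-0.09, 0.996, 0.0], [0.996, 0.09, -0.0], [-0.0, 0.0, -1.0]]
force: [-0.1, -3.9, 0.8]
finger_gap: 0.0236
finger_force: 7.3
```

{"method": "servo_tool", "body": {"increments": "1.2 0 -0.8 0 0 0 25.4;1.2 0 -0.8 0 0 0 25.4;1.2 0 -0.7 0 0 0 25.4"}}

```text
time: 14.4
tcp_pos: [0.5386, 0.1116, 0.0282]
orientation: [[-0.09, 0.996, 0.0], [0.996, 0.09, 0.0], [0.0, 0.0, -1.0]]
force: [0.2, -2.1, 0.2]
finger_gap: 0.024
finger_force: 7.3
```

```bash
python3 chk.py w9.png; python3 roll.py
```

```text
14.45 [0.5386 0.1117 0.0283] 95.1507361649033 [-0.2927 -2.524   0.4101] 0.02358569455918547 7.289086282253265
spool in tool x,y mm ((1.7148399353027344, -0.0032663345336914062), (77.0515365600586, 20.993690490722656), 0.01467681210488081) x-range -0.03681296047873 0.04024227648807756 ztop 0.0935242534062636
lane: n 17 yaw 94.71925548718832 x at y=.06 0.5428538387718328 spread 0.0003470334419593707
roller pts [(np.float64(0.064), 12), (np.float64(0.068), 287), (np.float64(0.072), 274), (np.float64(0.076), 133), (np.float64(0.104), 223)]
```

{"method": "servo_tool", "body": {"increments": "1.2 0 -0.6 0 0 0 25.4;1.2 0 -0.5 0 0 0 25.4;1.2 0 -0.5 0 0 0 25.4;1.2 0 -0.4 0 0 0 25.4;1.2 0 -0.4 0 0 0 25.4;1.2 0 -0.4 0 0 0 25.4"}}

```text
time: 15.05
tcp_pos: [0.5379, 0.1186, 0.031]
orientation: [[-0.09, 0.996, -0.0], [0.996, 0.09, -0.0], [0.0, -0.0, -1.0]]
force: [-0.2, -1.7, 0.6]
finger_gap: 0.0241
finger_force: 7.3
```

{"method": "servo_tool", "body": {"increments": "1.2 0 -0.4 0 0 0 25.4;1.2 0 -0.3 0 0 0 25.4;1.2 0 -0.3 0 0 0 25.4;1.2 0 -0.2 0 0 0 25.4;1.2 0 -0.2 0 0 0 25.4;1.2 0 -0.2 0 0 0 25.4"}}

```text
time: 15.65
tcp_pos: [0.5373, 0.1258, 0.0326]
orientation: [[-0.09, 0.996, -0.0], [0.996, 0.09, 0.0], [0.0, -0.0, -1.0]]
force: [0.1, -1.2, 1.2]
finger_gap: 0.024
finger_force: 7.3
```

```bash
python3 chk.py w10.png; python3 roll.py
```

```text
15.7 [0.5373 0.126  0.0326] 95.1488818898319 [-1.1994 -0.4465  0.9815] 0.02384000942482763 7.289614900946617
spool in tool x,y mm ((1.6153831481933594, -0.0013856887817382812), (78.333251953125, 20.995311737060547), 0.0048621660098433495) x-range -0.037551919377628064 0.04078256005738666 ztop 0.09604359114440862
lane: n 14 yaw 95.44762307006584 x at y=.06 0.544312918663637 spread 0.0001587752805760265
roller pts [(np.float64(0.052), 128), (np.float64(0.056), 254), (np.float64(0.06), 253), (np.float64(0.092), 78)]
```

{"method": "servo_tool", "body": {"increments": "1.5 0 -0.2 0 0 0 25.4;1.5 0 -0.1 0 0 0 25.4;1.5 0 -0.1 0 0 0 25.4;1.5 0 0 0 0 0 25.4;1.5 0 0 0 0 0 25.4;1.5 0 0.1 0 0 0 25.4;1.5 0 0.1 0 0 0 25.4;1.5 0 0.2 0 0 0 25.4;1.5 0 0.2 0 0 0 25.4"}}

```text
time: 16.6
tcp_pos: [0.5361, 0.1393, 0.0324]
orientation: [[-0.09, 0.996, 0.0], [0.996, 0.09, 0.0], [0.0, 0.0, -1.0]]
force: [-0.5, -0.8, 3.1]
finger_gap: 0.0238
finger_force: 7.3
```

{"method": "servo_tool", "body": {"increments": "1.5 0 0.2 0 0 0 25.4;1.5 0 0.3 0 0 0 25.4;1.5 0 0.3 0 0 0 25.4;1.5 0 0.4 0 0 0 25.4;1.5 0 0.4 0 0 0 25.4"}}

```text
time: 17.1
tcp_pos: [0.5354, 0.1468, 0.0306]
orientation: [[-0.09, 0.996, -0.0], [0.996, 0.09, 0.0], [0.0, -0.0, -1.0]]
force: [-0.3, 1.1, 0.0]
finger_gap: 0.0239
finger_force: 7.3
```

```bash
python3 chk.py w11.png; python3 roll.py
```

```text
17.15 [0.5354 0.1469 0.0306] 95.1517054169527 [-0.7048  1.8872  0.5406] 0.023882864425568383 7.292661443352699
spool in tool x,y mm ((1.6654434204101562, -0.020766258239746094), (77.64508056640625, 20.976749420166016), 0.09639234095811844) x-range -0.03717061292601649 0.04047210177547982 ztop 0.09468921961616643
lane: n 10 yaw 95.25646672555645 x at y=.06 0.543920896714938 spread 0.00018341873325213143
roller pts [(np.float64(0.04), 191), (np.float64(0.072), 34)]
```

{"method": "servo_tool", "body": {"increments": "1.5 0 0.5 0 0 0 25.4;1.5 0 0.5 0 0 0 25.4;1.5 0 0.6 0 0 0 25.4;1.5 0 0.6 0 0 0 25.4"}}

```text
time: 17.55
tcp_pos: [0.5348, 0.1527, 0.0284]
orientation: [[-0.09, 0.996, -0.0], [0.996, 0.09, -0.0], [-0.0, -0.0, -1.0]]
force: [0.1, 0.8, -1.5]
finger_gap: 0.024
finger_force: 7.3
```

{"method": "servo_tool", "body": {"increments": "1.2 0 0.6 0 0 0 25.4;1.2 0 0.6 0 0 0 25.4;1 0 0.6 0 0 0 25.4"}}

```text
time: 17.85
tcp_pos: [0.5345, 0.156, 0.0266]
orientation: [[-0.09, 0.996, -0.0], [0.996, 0.09, -0.0], [-0.0, -0.0, -1.0]]
force: [-0.1, 1.0, -1.9]
finger_gap: 0.0239
finger_force: 7.3
```

{"method": "servo_tool", "body": {"increments": "0.8 0 0.5 0 0 0 25.4;0.5 0 0.4 0 0 0 25.4"}}

```text
time: 18.05
tcp_pos: [0.5344, 0.1574, 0.0258]
orientation: [[-0.09, 0.996, -0.0], [0.996, 0.09, -0.0], [0.0, -0.0, -1.0]]
force: [-0.0, 0.0, -2.1]
finger_gap: 0.0241
finger_force: 7.3
```

```bash
python3 chk.py w12.png; python3 roll.py
```

```text
18.1 [0.5344 0.1574 0.0257] 95.15099735464432 [ 0.1388  0.6957 -2.9541] 0.023887260978405152 7.2914063930511475
spool in tool x,y mm ((1.0765876770019531, -0.0013971328735351562), (76.8053970336914, 20.994909286499023), 0.0017069486202672124) x-range -0.03732634619913249 0.039479468183260515 ztop 0.09615079674745673
lane: n 7 yaw 93.78551898026569 x at y=.06 0.5408545672427824 spread 0.0003030104949797314
roller pts []
```

{"method": "servo_tool", "body": {"increments": "0.4 0 0.4 0 0 0 25.4;0.2 0 0.3 0 0 0 25.4;0 0 0 0 0 0 25.4"}}

```text
time: 18.4
tcp_pos: [0.5344, 0.1579, 0.0252]
orientation: [[-0.09, 0.996, 0.0], [0.996, 0.09, 0.0], [0.0, 0.0, -1.0]]
force: [-0.2, 1.5, -1.3]
finger_gap: 0.0239
finger_force: 7.3
```

{"method": "servo_tool", "body": {"increments": "0.2 0 0.3 0 0 0 25.4;0 0 0.3 0 0 0 25.4;0 0 0 0 0 0 25.4"}}

```text
time: 18.7
tcp_pos: [0.5345, 0.1581, 0.025]
orientation: [[-0.09, 0.996, 0.0], [0.996, 0.09, 0.0], [-0.0, 0.0, -1.0]]
force: [-3.5, 0.4, 5.7]
finger_gap: 0.0241
finger_force: 7.3
```

{"method": "servo_tool", "body": {"increments": "0 0 -0.3 0 0 0 25.5;0 0 -0.2 0 0 0 25.6;0 0 0 0 0 0 26;0 0 0 0 0 0 28;0 0 0 0 0 0 34;0 0 0 0 0 0 42;0 0 0 0 0 0 45"}}

```text
time: 19.4
tcp_pos: [0.5344, 0.158, 0.025]
orientation: [[-0.09, 0.996, 0.0], [0.996, 0.09, 0.0], [-0.0, 0.0, -1.0]]
force: [-0.5, -0.5, -0.2]
finger_gap: 0.0406
finger_force: 0.0
```

{"method": "servo_tool", "body": {"increments": "0 0 -10 0 0 0 45;0 0 -20 0 0 0 45;0 0 -25 0 0 0 45;0 0 -30 0 0 0 45;0 0 -30 0 0 0 45;0 0 -30 0 0 0 45;-10 0 -20 0 0 0 45;-10 0 -20 0 0 0 45;0 0 0 0 0 0 45;0 0 0 0 0 0 45"}}

```text
time: 20.4
tcp_pos: [0.5362, 0.1382, 0.2101]
orientation: [[-0.089, 0.996, 0.001], [0.996, 0.089, 0.0], [0.0, 0.001, -1.0]]
force: [0.5, 0.5, -0.0]
finger_gap: 0.0418
finger_force: 0.0
```

Run:
```python
from h import *
import pickle
w=shot('wrist');pickle.dump(w,open('w13.pkl','wb'));s=ctrl.read_state();print(s['time'],s['tcp_pos'],yaw(),s['force'],s['finger_gap'])
save(w,'w13.png')
P=cloud(w)
# dispenser frame estimate: lane yaw 95.2, origin
a=np.radians(95.2);ex=np.array([np.cos(a),np.sin(a)]);ey=np.array([-ex[1],ex[0]])
O=np.array([.5344,.1581])+.0027*ex
def dis(Q): r=Q[...,:2]-O;return np.stack([r@ex,r@ey,Q[...,2]],-1)
for nm,c in(('wrist',w),('scene',shot('scene')),('side',shot('side'))):
    D=dis(cloud(c))
    q=D[(abs(D[...,0])<.05)&(abs(D[...,1])<.016)&(D[...,2]>.055)&(D[...,2]<.1)]
    if len(q)>30: print(nm,'spool',len(q),cv2.minAreaRect((q[:,:2]*1000).astype(np.float32)),np.percentile(q[:,2],99))
    q=D[(D[...,0]>.03)&(D[...,0]<.14)&(abs(D[...,1])<.009)&(D[...,2]>.12)&(D[...,2]<.2)]
    if len(q)>10:
        f=np.polyfit(q[:,2],q[:,0],1);print(nm,'arm',len(q),q.min(0),q.max(0),q.mean(0),'x at z=.12/.175',np.polyval(f,[.12,.175]))
```

```text
20.45 [0.5359 0.1383 0.2093] 95.13906755570616 [-0.2417  0.1816  0.2081] 0.041852796546764735
wrist spool 1951 ((-1.6614456176757812, -1.3241729736328125), (18.617839813232422, 78.24966430664062), 89.9048843383789) 0.08548737367602816
wrist arm 2145 [ 0.0673 -0.009   0.1485] [0.0951 0.009  0.1852] [ 0.0829 -0.0003  0.1681] x at z=.12/.175 [0.058  0.0864]
scene spool 442 ((-1.6009178161621094, 0.8179407119750977), (22.652353286743164, 77.05545806884766), 89.7232894897461) 0.08542337577978244
scene arm 168 [ 0.0671 -0.008   0.1213] [0.0963 0.009  0.1859] [0.0831 0.0028 0.158 ] x at z=.12/.175 [0.0723 0.0879]
side spool 206 ((-13.591209411621094, 0.10667991638183594), (18.751991271972656, 64.39802551269531), 89.96601104736328) 0.08577999787000827
side arm 205 [ 0.0662 -0.0089  0.12  ] [0.0924 0.009  0.1846] [0.0799 0.0004 0.1558] x at z=.12/.175 [0.071  0.0847]
```

Run:
```python
from h import *
import pickle
d=pickle.load(open('c0.pkl','rb'))
a=np.radians(95.2);ex=np.array([np.cos(a),np.sin(a)]);ey=np.array([-ex[1],ex[0]]);O=np.array([.5344,.1581])+.0027*ex
for n in('scene','side'):
    Q=cloud(d[n]).reshape(-1,3);r=Q[:,:2]-O;D=np.c_[r@ex,r@ey,Q[:,2]]
    m=(D[:,0]>.0)&(D[:,0]<.2)&(abs(D[:,1])<.12)&(D[:,2]>.1)&(D[:,2]<.4)&~((abs(D[:,1])<.03)&(D[:,0]<.11));print(n,m.sum(),D[m].min(0) if m.any() else '')
p=ctrl.read_state()['tcp_pos'];print('tool in disp',(p[:2]-O)@ex,(p[:2]-O)@ey,p[2])
prev=np.array([.118,.160])*1000
for t in list(range(-10,80,6))+[80,82,84,86,88,90]:
    th=np.radians(t);rad=70+10*max(t,0)/90
    C=np.array([70,98])+rad*np.array([-np.sin(th),np.cos(th)])+4.5*np.array([np.cos(th),np.sin(th)])+[7.5,0]
    s=C-prev;print(t,C.round(1),'row: %.1f 0 %.1f'%(s[0],-s[1]));prev=C
```

```text
scene 3 [ 0.1959 -0.0827  0.1026]
side 1 [ 0.1987 -0.0815  0.1076]
tool in disp -0.02243526969448973 0.00040529222638605825 0.20885959409021862
-10 [ 94.1 166.2] row: -23.9 0 -6.2
-4 [ 86.9 167.5] row: -7.2 0 -1.4
2 [ 79.5 168.3] row: -7.3 0 -0.8
8 [ 72.1 168.8] row: -7.5 0 -0.5
14 [ 64.6 168.5] row: -7.5 0 0.3
20 [ 57.  167.4] row: -7.5 0 1.1
26 [ 49.6 165.5] row: -7.4 0 1.9
32 [ 42.3 162.8] row: -7.3 0 2.7
38 [ 35.4 159.3] row: -7.0 0 3.5
44 [ 28.7 155. ] row: -6.6 0 4.3
50 [ 22.5 150. ] row: -6.2 0 5.0
56 [ 16.8 144.4] row: -5.7 0 5.7
62 [ 11.7 138.1] row: -5.1 0 6.3
68 [  7.3 131.2] row: -4.4 0 6.8
74 [  3.5 123.9] row: -3.7 0 7.3
80 [  0.6 116.1] row: -3.0 0 7.8
82 [ -0.2 113.5] row: -0.8 0 2.7
84 [ -0.9 110.8] row: -0.7 0 2.7
86 [ -1.5 108. ] row: -0.6 0 2.7
88 [ -2.1 105.3] row: -0.5 0 2.8
90 [ -2.5 102.5] row: -0.4 0 2.8
```

Clear behind the arm. I'll go up and over, fingers shut, and down behind it.

{"method": "servo_tool", "body": {"increments": "0 0 -25 0 0 0 0;20 0 -5 0 0 0 0;30 0 0 0 0 0 0;30 0 0 0 0 0 0;30 0 0 0 0 0 0;30 0 0 0 0 0 0;0 0 0 0 0 0 0;0 0 25 0 0 0 0;0 0 27 0 0 0 0;0 0 27 0 0 0 0"}}

```text
time: 21.55
tcp_pos: [0.5234, 0.2773, 0.1594]
orientation: [[-0.09, 0.996, -0.001], [0.996, 0.09, -0.0], [-0.0, -0.001, -1.0]]
force: [1.0, 0.3, -0.9]
finger_gap: 0.0006
finger_force: 0.0
```

{"method": "servo_tool", "body": {"increments": "-12 0 -3 0 0 0 0;-12 0 -3 0 0 0 0;-7 0 -1 0 0 0 0;-7 0 -1 0 0 0 0"}}

```text
time: 21.95
tcp_pos: [0.5277, 0.2389, 0.1709]
orientation: [[-0.089, 0.996, 0.002], [0.996, 0.089, 0.001], [0.001, 0.002, -1.0]]
force: [-0.2, 2.4, -0.9]
finger_gap: 0.0004
finger_force: 0.7
```

```bash
cat > dp.py <<'E'
from h import *
a=np.radians(95.2);ex=np.array([np.cos(a),np.sin(a)]);ey=np.array([-ex[1],ex[0]]);O=np.array([.5344,.1581])+.0027*ex
def disp():
    s=ctrl.read_state();p=s['tcp_pos'];print(s['time'],'disp mm',1000*np.array([(p[:2]-O)@ex,(p[:2]-O)@ey,p[2]]),'F',s['force'])
def look(*ns):
    for n in ns:
        Q=cloud(shot(n)).reshape(-1,3);r=Q[:,:2]-O;D=np.c_[r@ex,r@ey,Q[:,2]]*1000
        q=D[(abs(D[:,0])<45)&(abs(D[:,1])<16)&(D[:,2]>60)&(D[:,2]<88)]
        print(n,'spool',len(q),q.min(0) if len(q) else'',q.max(0) if len(q) else '')
        q=D[(D[:,0]>-30)&(D[:,0]<68)&(abs(D[:,1])<12)&(D[:,2]>90)&(D[:,2]<190)]
        print(n,'arm',len(q),q.min(0) if len(q) else '',q.max(0) if len(q) else'')
if __name__=='__main__': disp()
E
python3 dp.py
```

```text
21.95 disp mm [ 78.3681  -0.6564 170.8962] F [-0.1936  2.3744 -0.9395]
```

{"method": "servo_tool", "body": {"increments": "-7 0 0 0 0 0 0;-7 0 1 0 0 0 0;-7.5 0 2 0 0 0 0;-7.4 0 2.5 0 0 0 0;-7.3 0 3 0 0 0 0;-7 0 3.5 0 0 0 0;-6.6 0 4.3 0 0 0 0;-6.2 0 5 0 0 0 0"}}

```text
time: 22.75
tcp_pos: [0.532, 0.1834, 0.1472]
orientation: [[-0.09, 0.996, -0.0], [0.996, 0.09, -0.0], [-0.0, -0.0, -1.0]]
force: [0.0, 1.4, -0.3]
finger_gap: 0.0003
finger_force: 0.5
```

```bash
python3 -c "
from dp import *
disp();look('side','scene')"
```

```text
22.75 disp mm [ 22.721    0.0468 147.2416] F [ 0.0323  1.3712 -0.2896]
side spool 188 [-40.8929  -8.92    60.0554] [18.197   9.5549 86.6696]
side arm 301 [ -2.7518 -11.9878  94.3525] [ 67.371   11.8483 189.8339]
scene spool 382 [-39.7853 -10.736   60.2867] [35.5561 11.9437 86.5551]
scene arm 405 [  0.0579 -11.7345 100.1559] [ 67.951   11.7446 189.7697]
```

{"method": "servo_tool", "body": {"increments": "-5.8 0 5.4 0 0 0 0;-5.1 0 6 0 0 0 0;-4.4 0 6.5 0 0 0 0;-3.7 0 7 0 0 0 0;-2 0 5 0 0 0 0"}}

```text
time: 23.35
tcp_pos: [0.5339, 0.1626, 0.117]
orientation: [[-0.089, 0.996, -0.001], [0.996, 0.089, -0.0], [-0.0, -0.001, -1.0]]
force: [-0.9, 0.5, 0.4]
finger_gap: 0.0006
finger_force: 0.5
```

{"method": "servo_tool", "body": {"increments": "-0.8 0 2 0 0 0 0;-0.8 0 2 0 0 0 0;-0.5 0 1 0 0 0 0"}}

```text
time: 23.65
tcp_pos: [0.5342, 0.161, 0.1128]
orientation: [[-0.09, 0.996, 0.0], [0.996, 0.09, 0.0], [0.0, 0.0, -1.0]]
force: [-0.1, 0.7, -0.1]
finger_gap: 0.0005
finger_force: 0.4
```

{"method": "servo_tool", "body": {"increments": "-0.4 0 1 0 0 0 0;-0.4 0 1 0 0 0 0"}}

```text
time: 23.85
tcp_pos: [0.5343, 0.1602, 0.1109]
orientation: [[-0.09, 0.996, 0.0], [0.996, 0.09, 0.0], [0.0, 0.0, -1.0]]
force: [-0.2, 1.1, 1.2]
finger_gap: 0.0002
finger_force: 0.4
```

```bash
python3 -c "
from dp import *
disp();look('side','scene')"
```

```text
23.85 disp mm [ -0.5674  -0.0835 110.9372] F [-0.1551  1.1054  1.2399]
side spool 184 [-43.4191  -9.139   60.3484] [19.7264  9.6084 86.7208]
side arm 390 [-20.7489 -11.9553 102.3318] [  7.6121  11.9375 188.635 ]
scene spool 300 [-39.064   -9.7613  60.1197] [35.8077 12.8323 87.0934]
scene arm 412 [-14.9491 -11.9207  90.2486] [ 67.9711  11.9849 167.581 ]
```

{"method": "servo_tool", "body": {"increments": "-0.4 0 1 0 0 0 0;-0.4 0 1 0 0 0 0;-0.4 0 1 0 0 0 0;-0.4 0 1 0 0 0 0;-0.4 0 1 0 0 0 0"}}

```text
time: 24.45
tcp_pos: [0.5344, 0.1581, 0.1057]
orientation: [[-0.09, 0.996, -0.0], [0.996, 0.09, -0.0], [-0.0, -0.0, -1.0]]
force: [0.4, 1.0, 0.7]
finger_gap: 0.0003
finger_force: 0.4
```

{"method": "servo_tool", "body": {"increments": "-0.2 0 0.5 0 0 0 0;-0.2 0 0.5 0 0 0 0;-0.2 0 0.5 0 0 0 0;0 0 0 0 0 0 0"}}

```text
time: 24.85
tcp_pos: [0.5345, 0.1575, 0.1043]
orientation: [[-0.09, 0.996, -0.0], [0.996, 0.09, -0.0], [-0.0, -0.0, -1.0]]
force: [0.6, 0.4, -0.3]
finger_gap: 0.0005
finger_force: 0.0
```

{"method": "servo_tool", "body": {"increments": "-0.2 0 0.4 0 0 0 0;-0.2 0 0.4 0 0 0 0;0 0 0 0 0 0 0"}}

```text
time: 25.15
tcp_pos: [0.5345, 0.1571, 0.1035]
orientation: [[-0.09, 0.996, 0.0], [0.996, 0.09, -0.0], [-0.0, 0.0, -1.0]]
force: [0.6, -0.9, 0.2]
finger_gap: 0.0005
finger_force: 0.1
```

{"method": "servo_tool", "body": {"increments": "0 0 0.5 0 0 0 0;0 0 0.4 0 0 0 0;0 0 0 0 0 0 0"}}

```text
time: 25.45
tcp_pos: [0.5345, 0.1571, 0.1026]
orientation: [[-0.09, 0.996, -0.0], [0.996, 0.09, -0.0], [-0.0, -0.0, -1.0]]
force: [1.2, 0.4, -0.4]
finger_gap: 0.0004
finger_force: 0.2
```

{"method": "servo_tool", "body": {"increments": "0 0 0.4 0 0 0 0;0 0 0.4 0 0 0 0;0 0 0 0 0 0 0"}}

```text
time: 25.75
tcp_pos: [0.5345, 0.1571, 0.1018]
orientation: [[-0.09, 0.996, -0.0], [0.996, 0.09, -0.0], [-0.0, -0.0, -1.0]]
force: [-0.5, -0.7, 0.1]
finger_gap: 0.0002
finger_force: 0.3
```

{"method": "servo_tool", "body": {"increments": "0 0 0.4 0 0 0 0;0 0 0.3 0 0 0 0;0 0 0 0 0 0 0"}}

```text
time: 26.05
tcp_pos: [0.5345, 0.1572, 0.1011]
orientation: [[-0.09, 0.996, -0.0], [0.996, 0.09, 0.0], [0.0, -0.0, -1.0]]
force: [1.2, -0.1, 1.4]
finger_gap: 0.0003
finger_force: 0.3
```

{"method": "servo_tool", "body": {"increments": "0 0 0.4 0 0 0 0;0 0 0.3 0 0 0 0;0 0 0 0 0 0 0"}}

```text
time: 26.35
tcp_pos: [0.5345, 0.1572, 0.1004]
orientation: [[-0.09, 0.996, -0.0], [0.996, 0.09, 0.0], [0.0, -0.0, -1.0]]
force: [0.1, -0.4, 0.8]
finger_gap: 0.0007
finger_force: 0.3
```

{"method": "servo_tool", "body": {"increments": "0 0 0.3 0 0 0 0;0 0 0.3 0 0 0 0;0 0 0 0 0 0 0"}}

```text
time: 26.65
tcp_pos: [0.5345, 0.1572, 0.0998]
orientation: [[-0.09, 0.996, -0.0], [0.996, 0.09, 0.0], [0.0, -0.0, -1.0]]
force: [0.6, 0.0, 0.6]
finger_gap: 0.0002
finger_force: 0.4
```

{"method": "servo_tool", "body": {"increments": "0 0 0.3 0 0 0 0;0 0 0.3 0 0 0 0;0 0 0 0 0 0 0"}}

```text
time: 26.95
tcp_pos: [0.5345, 0.1572, 0.0992]
orientation: [[-0.09, 0.996, -0.0], [0.996, 0.09, -0.0], [-0.0, -0.0, -1.0]]
force: [0.4, -0.3, 1.6]
finger_gap: 0.0002
finger_force: 0.5
```

{"method": "servo_tool", "body": {"increments": "0 0 0.3 0 0 0 0;0 0 0.2 0 0 0 0;0 0 0 0 0 0 0"}}

```text
time: 27.25
tcp_pos: [0.5345, 0.1572, 0.0988]
orientation: [[-0.09, 0.996, 0.0], [0.996, 0.09, 0.0], [0.0, 0.0, -1.0]]
force: [-0.6, -1.4, 2.3]
finger_gap: 0.0011
finger_force: 1.1
```

{"method": "servo_tool", "body": {"increments": "0 0 0.3 0 0 0 0;0 0 0.2 0 0 0 0;0 0 0 0 0 0 0"}}

```text
time: 27.55
tcp_pos: [0.5345, 0.1572, 0.0983]
orientation: [[-0.09, 0.996, 0.0], [0.996, 0.09, 0.0], [0.0, 0.0, -1.0]]
force: [-0.9, -0.7, 4.3]
finger_gap: 0.0002
finger_force: 1.8
```

{"method": "servo_tool", "body": {"increments": "0 0 0.3 0 0 0 0;0 0 0 0 0 0 0"}}

```text
time: 27.75
tcp_pos: [0.5345, 0.1572, 0.098]
orientation: [[-0.09, 0.996, 0.0], [0.996, 0.09, 0.0], [0.0, 0.0, -1.0]]
force: [-0.7, -1.2, 3.5]
finger_gap: 0.0005
finger_force: 2.2
```

{"method": "servo_tool", "body": {"increments": "0 0 0.3 0 0 0 0;0 0 0 0 0 0 0"}}

```text
time: 27.95
tcp_pos: [0.5345, 0.1572, 0.0978]
orientation: [[-0.09, 0.996, 0.0], [0.996, 0.09, 0.0], [0.0, 0.0, -1.0]]
force: [-0.9, -1.1, 4.3]
finger_gap: 0.0004
finger_force: 2.5
```

{"method": "servo_tool", "body": {"increments": "0 0 0.3 0 0 0 0;0 0 0.2 0 0 0 0;0 0 0 0 0 0 0"}}

```text
time: 28.25
tcp_pos: [0.5346, 0.1572, 0.0974]
orientation: [[-0.09, 0.996, 0.0], [0.996, 0.09, 0.0], [0.0, 0.0, -1.0]]
force: [-1.3, -1.0, 6.6]
finger_gap: 0.0002
finger_force: 3.2
```

{"method": "servo_tool", "body": {"increments": "0 0 0.3 0 0 0 0;0 0 0 0 0 0 0;0 0 0 0 0 0 0"}}

```text
time: 28.55
tcp_pos: [0.5346, 0.1572, 0.0972]
orientation: [[-0.09, 0.996, 0.0], [0.996, 0.09, 0.0], [0.0, 0.0, -1.0]]
force: [-1.6, -1.2, 7.5]
finger_gap: 0.0007
finger_force: 3.5
```

{"method": "servo_tool", "body": {"increments": "0 0 0.2 0 0 0 0;0 0 0 0 0 0 0;0 0 0 0 0 0 0"}}

```text
time: 28.85
tcp_pos: [0.5346, 0.1572, 0.097]
orientation: [[-0.09, 0.996, 0.0], [0.996, 0.09, 0.0], [0.0, 0.0, -1.0]]
force: [-2.8, -1.5, 8.2]
finger_gap: 0.0001
finger_force: 3.8
```

Held at about 8 N on the thumb pad, which I estimate as 10–12 N at the shoe. Letting go.

{"method": "servo_tool", "body": {"increments": "0 0 0 0 0 0 0;0 0 -0.5 0 0 0 0;0 0 -1 0 0 0 0;0 0 -2 0 0 0 0;0 0 -10 0 0 0 0;0 0 -30 0 0 0 0;-10 0 -30 0 0 0 0;-30 0 -20 0 0 0 0;-30 0 0 0 0 0 0;0 0 0 0 0 0 0"}}

```text
time: 29.85
tcp_pos: [0.5412, 0.0852, 0.1916]
orientation: [[-0.088, 0.996, 0.002], [0.996, 0.088, -0.0], [-0.0, 0.002, -1.0]]
force: [-0.5, 0.0, -0.4]
finger_gap: 0.0009
finger_force: 0.0
```

Run:
```python
from dp import *
disp();look('wrist','side','scene')
a=shot('wrist')['frame'][:300,170:470];b=shot('side')['frame'][150:300,225:375]
b=cv2.resize(b,(400,400),interpolation=cv2.INTER_CUBIC);a=cv2.resize(a,(400,400))
cv2.imwrite('pics/fin.png',np.hstack([a,b])[:,:,::-1])
```

```text
29.85 disp mm [-75.9567  -0.1667 191.609 ] F [-0.4666  0.0328 -0.3853]
wrist spool 754 [-41.2262 -10.4946  60.0156] [34.5504  8.0932 87.947 ]
wrist arm 3653 [-17.215  -11.9621  90.0241] [ 67.9957  11.9886 107.7721]
side spool 154 [-40.7213  -9.1959  60.1421] [19.3487  9.5806 87.9468]
side arm 197 [-20.401  -11.9575  90.1655] [ 67.7372  10.8455 106.6133]
scene spool 246 [-39.1483 -10.6737  60.0048] [36.0933 11.4903 87.6925]
scene arm 277 [-17.5317 -11.7779  90.2312] [ 67.824   11.8576 107.0452]
```

View pics/fin.png

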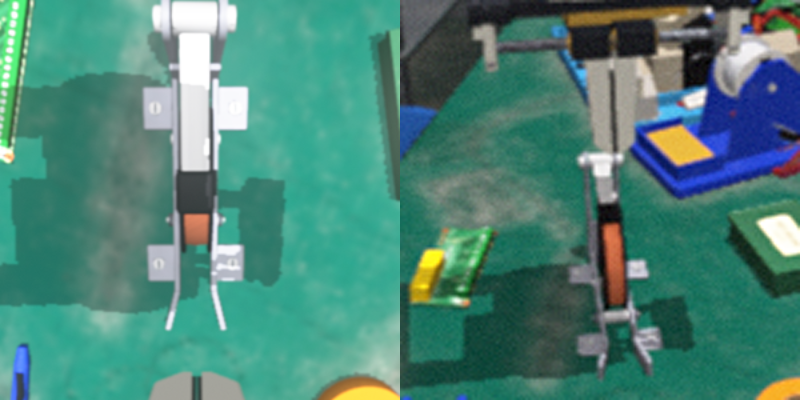

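The left half shows the arm down over the seated spool (thumb pad at (197,190)), lying straight in the lane. The right half confirms it, and the gripper is clear of everything.

```bash
python3 -c "
from cell import finish_job
print(finish_job())"
```

```text
the job is handed in; nothing more can be done
None
```

I handed the job in after about 30 s of robot time, with no verdict returned: the spool was rolled into the lane and seated between the rollers, and the brake arm was pressed on at an estimated 10–12 N at the shoe and left down with the gripper clear.

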